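# Seat a drilling template on a vacuum fixture and half-open its valve

### The arm

A 6-joint arm with a two-finger parallel gripper is mounted at the origin on the work surface. World frame = base frame: x ahead of the robot, y to its left, z up, the work surface at z = 0. Lengths are in m, angles in rad, forces in N, time in s.
With the tool pointing down it reaches from about 0.325 to 0.9 m from the base axis. Payload 6.1 kg.
Tool frame: the origin (TCP) lies midway between the tips of the shut fingers; the grasp point (between the pads) lies 19 mm behind it; z points along the fingers, y is the line along which they close (so a half turn about z gives the same grasp; the last joint's range is limited). The gripper opens to 85 mm and grips with 20 to 120 N. Pads are 22 mm wide; open, the fingers measure 114 mm over their backs; the gripper's body (76 mm by 85 mm) begins 54 mm behind the grasp point. The pads swing forward as they close: fully open they stand 13 mm farther back than shut.
Start: joints at [-1.358, 0.22, 1.526, -0, 1.395, -0.126], TCP at [0.208, -0.589, 0.231] pointing down, gripper open.
Joint ranges: [-2.98, 2.98], [-0.91, 2.08], [0.09, 2.57], [-1.24, 4.39], [0.2, 2.65], [-2.68, 2.68]. Speed limits (rad/s): [2.57, 2.57, 3.01, 3.14, 3.14, 3.14].

### API

Orientations are given as [roll, pitch, yaw] about the fixed x, y, z axes, in that order (R = Rz(yaw) Ry(pitch) Rx(roll)).
In Python, from plant import movep, move_l, set_joints, gripper_to, hold, inverse_kinematics, observe, get_image, get_calibration, Unreachable, job_done gives the robot as it stands. Calls block until the motion is done:
- movep(position, orientation): joint-space move of the TCP to a pose.
- move_l(position, feed=0.15, rotation=None, max_force=None): straight line of the TCP; rotation=None keeps the orientation; feed is the mean speed in m/s. With max_force (N) it stops when the force on the tool has changed by that much, and returns True; else False.
- set_joints(angles): joint-space move.
- gripper_to(opening, f_grip=None): finger opening in m; f_grip is the grip in N (None keeps the last); returns when the fingers have stopped.
- hold(seconds).
- inverse_kinematics(position, orientation): joint angles nearest the present ones, or None.
- observe(): the state.
- get_image(name): name is "scene" or "top" or "wrist"; returns (picture, depth): 480x640x3 uint8, red, green, blue; 480x640 float32, m along the optical axis (not along the pixel's ray), 0 where there is no reading.
- get_calibration(name): a dict with "intrinsics" (3x3 intrinsics, pixels), "world_from_camera" (4x4, takes a point from camera to world coordinates). Camera axes: x right, y down, z forward; pixel columns grow to the right and rows downward; lengths in m; the calibration is good to about 2 mm. The wrist camera is an equidistant fisheye: a pixel r from the principal point sees the ray r / f radians off the axis. A picture is of the moment at which its call begins: read the wrist's pose just before it. get_calibration takes no time and is no camera call; for the wrist camera it gives the pose at the moment of the call.
A pose or a line that the arm cannot do raises Unreachable and nothing moves.
- job_done(): hands the job in; it is judged then, once.
The state is a dict: "time_s": time; "q": joint angles; "joint_velocities": joint speeds; "joint_torque": joint torques, N m; "eef_pos": TCP position; "tcp_rot": TCP orientation; "ft_force": force on the tool from outside, world axes, zero at the start; "torque": the same for the moment, N m; "opening": finger opening in m; "grasp_force": force on a finger pad.
Only numpy, scipy, OpenCV 4.12 (cv2) and the standard library are available. Lean on these libraries where they do the work, as an engineer would, in place of code of your own. Each camera call takes 0.05 s, during which the arm holds its last target. There are 200 camera calls.

### The job

Take the plywood drilling template by its grip off the sloping rest and lower it over the two pins of the vacuum fixture, big hole over big pin, until it lies flush on the fixture's top, and let go. Only then turn the fixture's valve handle half open, to 45 degrees between across the pipe (shut) and in line with it (open). Leave the glue bottle, chisel, tape measure and mallet where they are.

Things in the scene. Friction and masses are not known exactly. Their poses are not given: they have to be found in the camera images.
- plate: The template: plywood plate 110 (x) by 170 (y) by 12 mm, 0.18-0.31 kg. Origin: centre of underside; z out of the upper face. Round through holes at x = 0: 16 mm at y = +63 mm, 12 mm at y = -63 mm. Dark grip bar in the middle of the upper face: 20 (x) by 70 (y) mm, from z = 12 to 48 mm. Starts on the sloping rest, x pointing up the slope, so z leans 32 degrees from vertical to the rest's front.
- big_hole (a point): Centre of the 16 mm hole at the template's underside, axes as the template's.
- small_hole (a point): Centre of the 12 mm hole at the template's underside, axes as the template's.
- rest: Sloping wooden rest, fixed. Board 150 mm (up the slope) by 230 mm (along y) inclined 32 degrees, low edge at its -x (roughly towards the robot), high edge at +x; the face spans 35 to 115 mm in height, its middle 75 mm above the origin. A ledge along the low edge stands 10 mm above the face. Origin on the table, z up.
- fixture: Vacuum fixture, fixed: grey block 140 (x) by 210 (y) by 40 (z) mm with two upright steel pins on its flat top and a brass pipe with a valve leaving its -x face. Origin: centre of its underside, z up. A seated template's x, y, z axes coincide with the fixture's.
- seat (a point): Centre of the fixture's top face, midway between the pins, 40 mm above the fixture's origin; where the template's origin comes when seated. Axes as the fixture's.
- big_pin (a point): Middle of the foot of the 14 mm pin, on the fixture's top face at its y = +63 mm. Both pins are 24 mm high in all, straight for 15 mm, then tapering to a blunt nose.
- small_pin (a point): Middle of the foot of the 10 mm pin, on the top face at the fixture's y = -63 mm.
- valve_grip (a point): Middle of the steel butterfly handle, on its vertical turning axis, 135 mm from the fixture's origin along its -x, 75 mm above the table. Handle: upright flat bar 10 mm thick (point x), 56 mm long (point y), 26 mm high (62 to 88 mm above the table); the point turns with it. The brass valve body below reaches 43 mm, its 25 mm boss 52 mm above the table.
- valve (a joint): Angle of the valve handle, rad: 0 = shut, handle across the pipe (along the fixture's y); grows counter-clockwise seen from above to the stop at 1.571 = open, in line with the pipe. Half open is 0.785. Starts between 0 and 0.3. Friction (about 0.06 N m) keeps it where it is left.
- glue: Bystander: white glue bottle, 48 mm across, 130 mm high, standing. Origin: centre of its underside.
- chisel: Bystander: chisel lying flat, 215 mm long along its x, blue handle to -x, up to 26 mm high. Origin under it, 110 mm from the handle's end.
- tape: Bystander: tape measure, black case 70 by 70 by 36 mm. Origin: centre of its underside.
- mallet: Bystander: wooden mallet lying down, head 65 by 110 by 65 mm, round handle 200 mm long out to +y. Origin: centre of the head's underside.
Not all that is in view belongs to the job. There is more than one size of the plate; the one meant has the size given above.

How it is judged:
By the outcome, as a careful person would: the job done as asked, in the order asked, and still so for the second after the job is handed in, with the robot touching nothing.
It also fails if it takes over 62 s, if anything falls off the work surface, if the arm or the gripper's body presses on something with over 40 N, if the wrist force passes 120 N, or if a joint passes its speed limit or range.

## Working session

There is one attempt and no reset: what is moved stays moved. The work goes in short steps, each a Python script; the robot and the scene stay as the last script left them, time stands still between calls to the robot, and variables do not carry over. Pictures are saved under pics/ and viewed, at most 10 in all, crops included, and the job is handed in when it is done.

```bash
mkdir -p pics; ls; python3 - <<'E'
from plant import *
import cv2,numpy as np
for n in("top","scene"):
    p,d=get_image(n); c=get_calibration(n)
    np.savez(f"{n}0.npz",p=p,d=d,K=c["intrinsics"],T=c["world_from_camera"])
    cv2.imwrite(f"pics/{n}0.png",p[:,:,::-1]); print(n,np.round(c["intrinsics"],1).tolist(),np.round(c["world_from_camera"],3).tolist(),(d>0).mean())
E
```

```text
pics
top [[517.1, 0.0, 325.0], [0.0, 517.1, 234.8], [0.0, 0.0, 1.0]] [[-0.025, -0.991, 0.13, 0.465], [-1.0, 0.027, 0.014, -0.016], [-0.017, -0.13, -0.991, 1.186], [0.0, 0.0, 0.0, 1.0]] 0.9958951822916666
scene [[547.9, 0.0, 321.3], [0.0, 547.9, 236.5], [0.0, 0.0, 1.0]] [[0.12, 0.708, -0.696, 1.267], [0.993, -0.082, 0.087, -0.109], [0.004, -0.701, -0.713, 0.76], [0.0, 0.0, 0.0, 1.0]] 0.995791015625
```

View pics/top0.png

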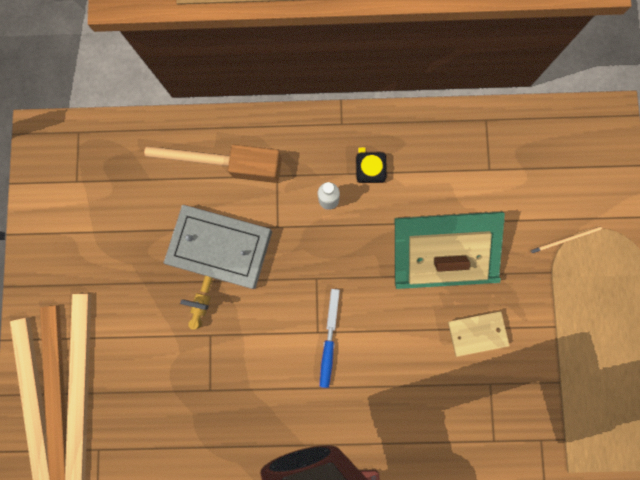

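View pics/scene0.png

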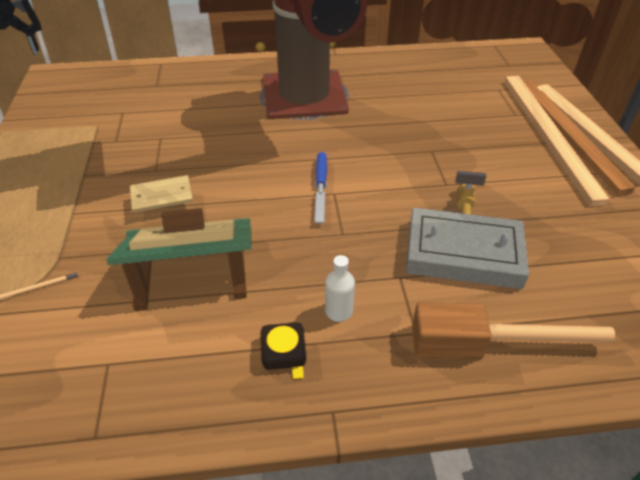

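The top view shows the template with its grip on the green rest at (452,258). The big hole is on the left at (420,261), since x points up-slope and away from the robot. The small flat plate at (480,335) is the decoy. The fixture is at (218,246) with its pipe and valve at (195,305), so its big pin is the left one, near (192,238). The scene view agrees.

```bash
cat > h.py <<'E'
import numpy as np,cv2
def cloud(p,d,K,T):
    v,u=np.mgrid[:480,:640]
    X=np.stack([(u-K[0,2])/K[0,0]*d,(v-K[1,2])/K[1,1]*d,d],-1)
    return X@T[:3,:3].T+T[:3,3]
E
python3 - <<'E'
from h import *
for n,win in(("top",dict(fix=(150,195,285,300),plate=(385,205,510,295),valve=(172,285,215,335))),("scene",dict(fix=(400,200,535,295),plate=(105,195,258,265),valve=(450,165,490,215)))):
    z=np.load(n+"0.npz"); p=z["p"];W=cloud(p,z["d"],z["K"],z["T"]); hsv=cv2.cvtColor(p,cv2.COLOR_RGB2HSV)
    def sub(w): 
        m=np.zeros((480,640),bool); m[w[1]:w[3],w[0]:w[2]]=1; return m
    m=sub(win["fix"])&(abs(W[...,2]-.04)<.008)&(hsv[...,1]<60)
    P=W[m]; r=cv2.minAreaRect(P[:,:2].astype(np.float32)*1000); print(n,"fix",r,np.median(P[:,2]),P[:,2].std(),m.sum())
    # plate: pale wood hue
    w=sub(win["plate"]); H,S,V=[hsv[...,i] for i in range(3)]
    m=w&(H>12)&(H<28)&(V>120)&(W[...,2]>.045)
    P=W[m]; 
    for _ in range(4):
        c=np.median(P,0) if 0 else P.mean(0); nrm=np.linalg.svd(P-c,full_matrices=False)[2][2]; nrm*=np.sign(nrm[2]); P=P[abs((P-c)@nrm)<.006]
    print(" plate n",nrm,np.degrees(np.arccos(nrm[2])),np.degrees(np.arctan2(-nrm[1],-nrm[0])),len(P),((P-c)@nrm).std())
    y=np.cross(nrm,[1,0,0]);y/=np.linalg.norm(y);x=np.cross(y,nrm)
    q=np.c_[(P-c)@x,(P-c)@y]; r=cv2.minAreaRect((q*1000).astype(np.float32)); print(r,"ctr",c+x*r[0][0]/1000+y*r[0][1]/1000, "x",x)
    g=w&(V<95)&(((W-c)@nrm)>.025)&(((W-c)@nrm)<.045)
    G=W[g]; q=np.c_[(G-c)@x,(G-c)@y,(G-c)@nrm]; r=cv2.minAreaRect((q[:,:2]*1000).astype(np.float32)); print(" grip",r,G.mean(0),q[:,2].max(),len(G))
    m=sub(win["valve"])&(W[...,2]>.078)&(W[...,2]<.1); P=W[m]; r=cv2.minAreaRect((P[:,:2]*1000).astype(np.float32)); print(" valve",r,len(P),np.median(P[:,2]))
E
```

```text
top fix ((598.4801025390625, 242.83004760742188), (211.3520050048828, 138.92189025878906), 72.86723327636719) 0.03953947870125618 0.002216431397714907 5677
 plate n [-0.71900277 -0.04824969  0.69333036] 46.1056825730715 3.839157650133263 341 0.0019243429320766625
((-1.914510726928711, 4.999778747558594), (20.080795288085938, 172.06544494628906), 10.177788734436035) ctr [ 0.55809349 -0.26600158  0.07827181] x [ 0.69500721 -0.04991554  0.71726802]
 grip ((1.1228222846984863, 7.032703399658203), (20.267534255981445, 68.29548645019531), 2.6681573390960693) [ 0.53684498 -0.26340778  0.10544253] 0.04070323030317298 243
 valve ((469.7942810058594, 281.8606262207031), (55.52735900878906, 10.282660484313965), 75.32393646240234) 130 0.086830748951085
scene fix ((601.9151611328125, 244.08883666992188), (208.9989471435547, 144.2998809814453), 72.61383056640625) 0.03965893359906125 0.0017400735779441658 6330
 plate n [-0.5150849  -0.01989132  0.85690833] 31.028797442500082 2.211523852122009 757 0.0009540001100874407
((-12.813587188720703, -0.27175140380859375), (66.8167953491211, 170.29005432128906), 3.312481164932251) ctr [ 0.57526625 -0.26346452  0.08700196] x [ 0.85713917 -0.01195339  0.51494618]
 grip ((-28.164051055908203, -1.2458457946777344), (8.682888984680176, 66.97537994384766), 3.281095266342163) [ 0.54708201 -0.26414194  0.1040877 ] 0.03387085737251096 186
 valve ((473.8829345703125, 284.1099853515625), (55.445613861083984, 14.270834922790527), 78.16210174560547) 194 0.08581057117522534
```

```bash
cat >> h.py <<'E'
from scipy.spatial.transform import Rotation as Ro
def tool(yaw,tilt,s):  # tool rpy facing an object with yaw, leaning tilt to its -x; s=+-1 choice of half turn
    R=Ro.from_euler('z',yaw)*Ro.from_euler('y',-tilt)*Ro.from_euler('z',s*np.pi/2)*Ro.from_euler('x',np.pi)
    return R
rpy=lambda R:R.as_euler('xyz').tolist()
E
python3 - <<'E'
from h import *; from plant import *
o=observe(); print(o["tcp_rot"],o["eef_pos"],o["time_s"])
c=get_calibration("wrist"); T=c["world_from_camera"]; print(c["intrinsics"])
Rt=Ro.from_euler('xyz',o["tcp_rot"]).as_matrix(); print("cam in tool",Rt.T@(T[:3,3]-o["eef_pos"]),Rt.T@T[:3,:3])
Fy=np.radians(-17.2); P=np.array([.537,-.264,.095])
for s in(1,-1):
    for nm,p,R in(("fix",[.6,.243,.3],tool(Fy,0,s)),("fixlow",[.6,.243,.07],tool(Fy,0,s)),("plate",P,tool(0,np.radians(32),s)),("plateup",P+.12*np.array([-.53,0,.85]),tool(0,np.radians(32),s)),("valve",[.47,.283,.07],tool(Fy,0,s)*Ro.from_euler('z',0)),("v45",[.47,.283,.07],tool(Fy+.785,0,s)),("v-90",[.47,.283,.07],tool(Fy+1.57,0,s))):
        print(s,nm,np.round(q,2) if (q:=inverse_kinematics(list(p),rpy(R))) is not None else None)
E
```

```text
[-3.13980667e+00 -2.22561606e-04  3.38778393e-01] [ 0.20759596 -0.58892661  0.2302891 ] 0.1
[[371.64829954   0.         319.38503308]
 [  0.         371.64829954 241.42729621]
 [  0.           0.           1.        ]]
cam in tool [ 0.06607918 -0.00065848 -0.14189756] [[-4.50588183e-05 -9.65965159e-01 -2.58672204e-01]
 [ 9.99999696e-01 -2.44823286e-04  7.40056164e-04]
 [-7.78197449e-04 -2.58672092e-01  9.65964877e-01]]
1 fix [ 0.26  0.24  1.38 -0.    1.53  0.56]
1 fixlow [ 0.26  0.43  1.59 -0.    1.13  0.56]
1 plate [-0.81  0.03  2.13  0.65  0.69 -1.25]
1 plateup [-0.93 -0.28  2.18  0.54  0.96 -1.18]
1 valve [ 0.4   0.22  1.86 -0.    1.07  0.7 ]
1 v45 [ 0.4   0.22  1.86 -0.    1.07 -0.09]
1 v-90 [ 0.4   0.22  1.86  0.    1.07 -0.87]
-1 fix [ 0.26  0.24  1.38  0.    1.53 -2.58]
-1 fixlow [ 0.26  0.43  1.59  0.    1.13 -2.58]
-1 plate [-0.81  0.03  2.13  0.65  0.69  1.89]
-1 plateup [-0.93 -0.28  2.18  0.54  0.96  1.96]
-1 valve [ 0.4   0.22  1.86  0.    1.07 -2.44]
-1 v45 None
-1 v-90 [ 0.4   0.22  1.86 -0.    1.07  2.27]
```

```bash
cat >> h.py <<'E'
def snap(name):
    from plant import get_image,get_calibration,observe
    o=observe(); c=get_calibration("wrist"); p,d=get_image("wrist")
    np.savez(name+".npz",p=p,d=d,K=c["intrinsics"],T=c["world_from_camera"],eef=o["eef_pos"],rot=o["tcp_rot"])
    cv2.imwrite(f"pics/{name}.png",p[:,:,::-1])
    return p,d,c["intrinsics"],c["world_from_camera"]
def rays(uv,K,T):
    uv=np.atleast_2d(uv).astype(float); q=(uv-[K[0,2],K[1,2]])/K[0,0]; r=np.linalg.norm(q,axis=1,keepdims=True)
    v=np.c_[np.sinc(r/np.pi)*q,np.cos(r)]
    return v@T[:3,:3].T
def onplane(uv,K,T,p0,n=(0,0,1)):
    v=rays(uv,K,T); n=np.array(n); return T[:3,3]+v*(((np.array(p0)-T[:3,3])@n)/(v@n))[:,None]
E
python3 - <<'E'
from h import *; from plant import *
n=np.array([-.53,0,.848])
R=tool(0,np.radians(32),1); P=np.array([.537,-.264,.095])+.11*n+[0,.02,0]
movep(P.tolist(),rpy(R)); hold(.2); snap("wp")
Fy=np.radians(-17.2); yv=np.array([-np.sin(Fy),np.cos(Fy),0])
for s in(1,-1):
    movep(([.6,.2435,.30]+s*.04*yv).tolist(),rpy(tool(Fy,0,s))); hold(.2); snap("wf%d"%s)
print(observe()["time_s"])
a=cv2.imread("pics/wp.png");b=cv2.imread("pics/wf1.png");c=cv2.imread("pics/wf-1.png")
cv2.imwrite("pics/m.png",np.vstack([np.hstack([cv2.resize(x,(400,300),interpolation=3) for x in r]) for r in((a,b),(c,c))]))
E
```

```text
7.1917
```

View pics/m.png

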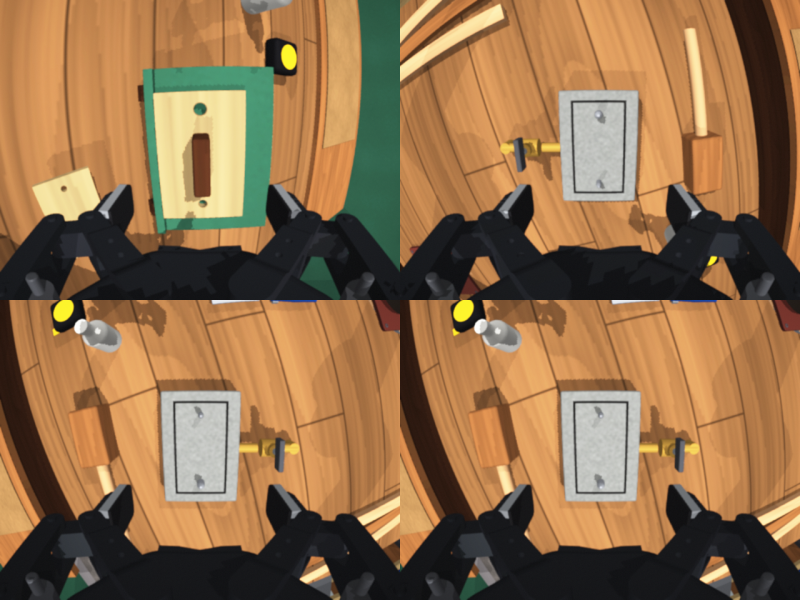

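The mosaic (1.6× reduced) shows the template clear on the rest, with holes at (200,108) and (202,203) and the grip at (202,165). Both fixture views are unobstructed. In the top-right view the pins are at (600,115) and (600,183) and the valve handle is at (520,154).

```bash
cat >> h.py <<'E'
def wcloud(d,K,T):
    v,u=np.mgrid[:480,:640]; r=rays(np.c_[u.ravel(),v.ravel()],K,T).reshape(480,640,3)
    return T[:3,3]+r*(d/(r@T[:3,2]))[...,None]
def outline(m,K,T,p0,n=(0,0,1),x0=(1,0,0)):
    """biggest blob of mask -> plane coords; returns centroid(world), rect sizes(mm), long-axis direction (world)"""
    m=cv2.morphologyEx(m.astype(np.uint8),cv2.MORPH_CLOSE,np.ones((3,3)))
    c=max(cv2.findContours(m,cv2.RETR_EXTERNAL,cv2.CHAIN_APPROX_NONE)[0],key=cv2.contourArea)[:,0]
    W=onplane(c,K,T,p0,n); n=np.array(n); x=np.array(x0)-n*(n@x0); x/=np.linalg.norm(x); y=np.cross(n,x)
    q=np.c_[(W-p0)@x,(W-p0)@y]*1000; M=cv2.moments(q.astype(np.float32).reshape(-1,1,2))
    cx,cy=M["m10"]/M["m00"],M["m01"]/M["m00"]; a=.5*np.arctan2(2*M["mu11"],M["mu20"]-M["mu02"])
    r=cv2.minAreaRect(q.astype(np.float32)); dr=np.cos(a)*x+np.sin(a)*y; dr*=np.sign(dr[1])
    rc=np.array(p0)+x*r[0][0]/1000+y*r[0][1]/1000
    return np.array(p0)+x*cx/1000+y*cy/1000,rc,np.round(r[1],1),abs(M["m00"]),dr
E
python3 - <<'E'
from h import *
np.set_printoptions(precision=4,suppress=True)
L=lambda n:[np.load(n+".npz")[k] for k in("p","d","K","T")]
for n in("wf1","wf-1"):
    p,d,K,T=L(n); W=wcloud(d,K,T); hsv=cv2.cvtColor(p,cv2.COLOR_RGB2HSV)
    near=np.hypot(W[...,0]-.6,W[...,1]-.243)<.14
    top=near&(abs(W[...,2]-.04)<.008)&(hsv[...,1]<70); z=np.median(W[top][:,2])
    m=near&(W[...,2]>z-.006)&(hsv[...,1]<70)
    c,rc,sz,A,dr=outline(m,K,T,[.6,.243,.04]); print(n,"z",z,c,rc,sz,A,"yaw",np.degrees(np.arctan2(-dr[0],dr[1])))
    pin=near&(W[...,2]>.058)&(W[...,2]<.072)&(hsv[...,1]<70)
    k,lab,st,ce=cv2.connectedComponentsWithStats(pin.astype(np.uint8))
    for i in range(1,k):
        if st[i,4]>8: print("  pin",st[i,4],ce[i],W[lab==i].mean(0),onplane(ce[i],K,T,[0,0,.064])[0])
    v=(np.hypot(W[...,0]-.47,W[...,1]-.283)<.05)&(W[...,2]>.08)
    c,rc,sz,A,dr=outline(v,K,T,[.47,.283,.088]); print("  valve",c,rc,sz,"ang",np.degrees(np.arctan2(-dr[0],dr[1])))
p,d,K,T=L("wp"); W=wcloud(d,K,T); hsv=cv2.cvtColor(p,cv2.COLOR_RGB2HSV)
H,S,V=[hsv[...,i].astype(int) for i in range(3)]
near=np.linalg.norm(W-[.555,-.264,.09],axis=-1)<.12
m=near&(H>12)&(H<32)&(V>150)&(S<150)
P=W[m]
for _ in range(5):
    c=P.mean(0); nn=np.linalg.svd(P-c,full_matrices=False)[2][2]; nn*=np.sign(nn[2]); P=P[abs((P-c)@nn)<.004]
print("plane",nn,"tilt",np.degrees(np.arccos(nn[2])),"yaw",np.degrees(np.arctan2(-nn[1],-nn[0])),len(P))
m&=abs((W-c)@nn)<.006
cc,rc,sz,A,dr=outline(m,K,T,c,nn); print("plate",cc,rc,sz,A,"y dir",dr)
g=near&(((W-c)@nn)>.028)&(((W-c)@nn)<.042)
gc,grc,gs,A,gd=outline(g,K,T,c+.036*nn,nn); print("grip",gc,grc,gs,gd)
x=np.cross(dr,nn); print("grip in plate axes",(grc-rc)@x,(grc-rc)@dr,(gc-cc)@dr)
E
```

```text
Traceback (most recent call last):
  File "h.py", line 30, in outline
    W=onplane(c,K,T,p0,n); n=np.array(n); x=np.array(x0)-n*(n@x0); x/=np.linalg.norm(x); y=np.cross(n,x)
                                                                   ^^^^^^^^^^^^^^^^^^^^
numpy._core._exceptions._UFuncOutputCastingError: Cannot cast ufunc 'divide' output from dtype('float64') to dtype('int64') with casting rule 'same_kind'
```

```bash
sed -i 's/n=np.array(n); x=np.array(x0)-n/n=np.array(n,float); x=np.array(x0,float)-n/' h.py
cat > meas.py <<'E'
from h import *
np.set_printoptions(precision=4,suppress=True)
L=lambda n:[np.load(n+".npz")[k] for k in("p","d","K","T")]
for n in("wf1","wf-1"):
    p,d,K,T=L(n); W=wcloud(d,K,T); hsv=cv2.cvtColor(p,cv2.COLOR_RGB2HSV)
    near=np.hypot(W[...,0]-.6,W[...,1]-.243)<.14
    top=near&(abs(W[...,2]-.04)<.008)&(hsv[...,1]<70); z=np.median(W[top][:,2])
    m=near&(W[...,2]>z-.006)&(hsv[...,1]<70)
    c,rc,sz,A,dr=outline(m,K,T,[.6,.243,.04]); print(n,"z",z,c,rc,sz,A,"yaw",np.degrees(np.arctan2(-dr[0],dr[1])))
    pin=near&(W[...,2]>.058)&(W[...,2]<.072)&(hsv[...,1]<70)
    k,lab,st,ce=cv2.connectedComponentsWithStats(pin.astype(np.uint8))
    for i in range(1,k):
        if st[i,4]>8: print("  pin",st[i,4],ce[i],W[lab==i].mean(0),onplane(ce[i],K,T,[0,0,.064])[0])
    v=(np.hypot(W[...,0]-.47,W[...,1]-.283)<.05)&(W[...,2]>.08)
    c,rc,sz,A,dr=outline(v,K,T,[.47,.283,.088]); print("  valve",c,rc,sz,"ang",np.degrees(np.arctan2(-dr[0],dr[1])))
p,d,K,T=L("wp"); W=wcloud(d,K,T); hsv=cv2.cvtColor(p,cv2.COLOR_RGB2HSV)
H,S,V=[hsv[...,i].astype(int) for i in range(3)]
near=np.linalg.norm(W-[.555,-.264,.09],axis=-1)<.12
m=near&(H>12)&(H<32)&(V>150)&(S<150)
P=W[m]
for _ in range(5):
    c=P.mean(0); nn=np.linalg.svd(P-c,full_matrices=False)[2][2]; nn*=np.sign(nn[2]); P=P[abs((P-c)@nn)<.004]
print("plane",nn,"tilt",np.degrees(np.arccos(nn[2])),"yaw",np.degrees(np.arctan2(-nn[1],-nn[0])),len(P))
m&=abs((W-c)@nn)<.006
cc,rc,sz,A,dr=outline(m,K,T,c,nn); print("plate",cc,rc,sz,A,"y dir",dr)
g=near&(((W-c)@nn)>.028)&(((W-c)@nn)<.042)
gc,grc,gs,A,gd=outline(g,K,T,c+.036*nn,nn); print("grip",gc,grc,gs,gd)
x=np.cross(dr,nn); print("grip in plate axes",(grc-rc)@x,(grc-rc)@dr,(gc-cc)@dr)
E
python3 meas.py
```

```text
wf1 z 0.0392784067051829 [ 0.4976 -0.1003  0.04  ] [ 0.4955 -0.1116  0.04  ] [ 600.7 1734.6] 336632.0409294877 yaw 72.51137706856404
  pin 93 [316.9677 184.    ] [0.6177 0.3052 0.061 ] [0.6178 0.3055 0.064 ]
  pin 75 [197.9067 244.3867] [0.4757 0.2837 0.0675] [0.4742 0.2832 0.064 ]
  pin 35 [317.7429 296.8   ] [0.5812 0.1857 0.0611] [0.5816 0.1869 0.064 ]
  valve [0.4727 0.2854 0.088 ] [0.4727 0.285  0.088 ] [56.4 12.5] ang -14.577031622101499
wf-1 z 0.03931234723461896 [0.7093 0.5867 0.04  ] [0.7131 0.5971 0.04  ] [ 601.  1735.7] 337508.2721832814 yaw 72.94231695722809
  pin 46 [320.8043 184.6957] [0.5806 0.184  0.0612] [0.5805 0.1837 0.064 ]
  pin 81 [441.0617 238.7654] [0.473  0.2756 0.0676] [0.472  0.2768 0.064 ]
  pin 11 [440.4545 264.3636] [0.4801 0.3031 0.0696] [0.4788 0.3055 0.064 ]
  pin 74 [321.     297.6351] [0.6173 0.3038 0.0608] [0.6169 0.3025 0.064 ]
  valve [0.4714 0.2819 0.088 ] [0.4715 0.2823 0.088 ] [56.3 12.3] ang -14.057531071411686
plane [-0.5338 -0.018   0.8454] tilt 32.27994961441377 yaw 1.9365921192592739 22377
plate [ 0.5524 -0.2646  0.0742] [ 0.5524 -0.2648  0.0742] [110.6 170.8] 18507.081898033768 y dir [-0.0341  0.9994 -0.0002]
grip [ 0.5333 -0.2636  0.1048] [ 0.5333 -0.2635  0.1048] [19.4 69.8] [-0.0337  0.9994  0.    ]
grip in plate axes 0.0003104029982870203 0.001962726465810285 0.0016410492295733192
```

```bash
sed -i 's/m=near&(W\[...,2\]>z-.006)&(hsv\[...,1\]<70)/m=near\&(W[...,2]>z-.006)\&(W[...,2]<.07)\&(hsv[...,1]<70)/; s/<.14$/<.13/' meas.py; python3 meas.py|grep -E "wf"
```

```text
wf1 z 0.0392784067051829 [0.5996 0.2455 0.04  ] [0.5996 0.2454 0.04  ] [208.3 138.8] 28400.480719827017 yaw -17.021386871887525
wf-1 z 0.03931234723461896 [0.599  0.2437 0.04  ] [0.599  0.2439 0.04  ] [208.5 139.1] 28409.42170684905 yaw -17.076203931550136
```

```bash
cat > pick.py <<'E'
from h import *; from plant import *
yaw=np.radians(1.95); tilt=np.radians(32); R=tool(yaw,tilt,1); n=-R.as_matrix()[:,2]
C=np.array([.5524,-.2655,.0742])
movep((C+.14*n).tolist(),rpy(R)); gripper_to(.07)
hit=move_l((C+.009*n).tolist(),feed=.1,max_force=12); o=observe(); print("hit",hit,(o["eef_pos"]-C)@n)
gripper_to(0.0,f_grip=60); o=observe(); print("open",o["opening"],o["grasp_force"],o["ft_force"])
move_l((C+.06*n).tolist(),feed=.08); o=observe(); print(o["ft_force"],o["opening"],o["torque"])
move_l((C+.06*n+[0,0,.17]).tolist(),feed=.2)
Fy=np.radians(-17.05)
movep([.5993,.2446,.28],rpy(tool(Fy,0,1))); hold(.3); snap("held")
o=observe(); print(o["ft_force"],o["torque"],o["opening"],o["time_s"])
E
python3 pick.py
```

```text
hit False 0.009472715744890947
open 0.019080158536889196 59.29049849510193 [-5.50752792  1.06515641  5.79945047]
[ 0.37827005 -0.82434929 -2.71332847] 0.019140634697402268 [0.04680769 0.45784668 0.00904946]
[ 0.18966373  1.38023299 -2.2174498 ] [0.05623409 0.05048265 0.0051575 ] 0.01905977239898301 15.3083
```

View pics/held.png

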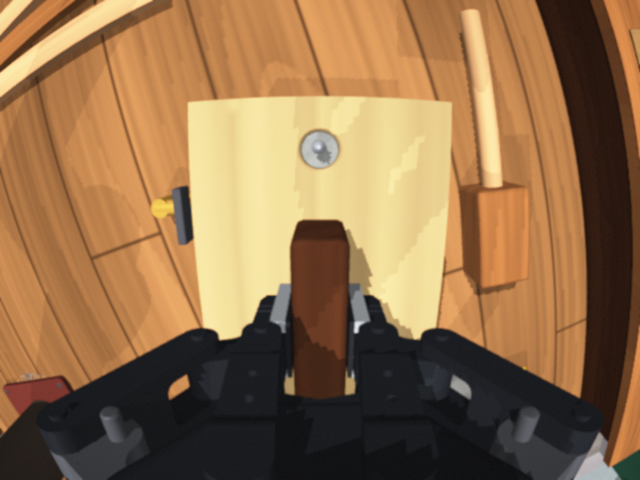

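The template is held level. The big hole is at (320,149), with the big pin visible through it, and the far edge is near row 98. I'll measure the plate in the hand next.

```bash
cat > held.py <<'E'
from h import *; import sys
np.set_printoptions(precision=4,suppress=True)
z=np.load((sys.argv[1] if len(sys.argv)>1 else "held")+".npz"); p,d,K,T=[z[k] for k in("p","d","K","T")]; e=z["eef"]; R=Ro.from_euler('xyz',z["rot"]).as_matrix()
print("eef",e,z["rot"]); W=wcloud(d,K,T); hsv=cv2.cvtColor(p,cv2.COLOR_RGB2HSV); H,S,V=[hsv[...,i].astype(int) for i in range(3)]
Q=(W-e)@R   # tool coords
m=(abs(Q[...,2]-.0095)<.012)&(H>12)&(H<36)&(V>140); P=Q[m]
for _ in range(4):
    c=P.mean(0); n=np.linalg.svd(P-c,full_matrices=False)[2][2]; n*=np.sign(n[2]); P=P[abs((P-c)@n)<.003]
print("plane n(tool)",n,"face z at axis",c[2]-(n[:2]@(-c[:2]))/n[2],len(P))
f=lambda uv:(onplane(uv,K,T,e+R@c,R@n)-e)@R
# hole: component of non-plate pixels enclosed near expected place
mm=((Q-c)@n<.004).astype(np.uint8)&m
hole=((1-mm)[110:190,280:360]).astype(np.uint8)
k,lab,st,ce=cv2.connectedComponentsWithStats(hole)
for i in range(1,k):
    if st[i,4]>200:
        w=(lab==i).astype(np.uint8); ct=max(cv2.findContours(w,0,1)[0],key=len)[:,0]+[280,110]
        q=f(ct); (cx,cy),r=cv2.minEnclosingCircle((q[:,:2]*1000).astype(np.float32)); print("hole",st[i],cx,cy,r,"centroid",f(ce[i]+[280,110]))
# edges
def edge(pts): q=f(pts); a=np.polyfit(q[:,1],q[:,0],1); return a
cols=[u for u in range(215,430,5)]; pts=[(u,np.nonzero(m[60:140,u])[0][0]+60-.5) for u in cols]; print("far edge x=a*y+b",edge(pts))
rows=range(130,260,5)
for nm,g in(("left",lambda v:np.nonzero(m[v])[0][0]-.5),("right",lambda v:np.nonzero(m[v])[0][-1]+.5)):
    q=f([(g(v),v) for v in rows]); print(nm,np.polyfit(q[:,0],q[:,1],1), np.median(q[:,1]))
E
python3 held.py
```

```text
eef [0.5995 0.2439 0.2802] [ 3.1414 -0.0001  1.2721]
plane n(tool) [0.0006 0.0018 1.    ] face z at axis 0.009429334153780703 48569
hole [  21   21   38   39 1118] 64.06831359863281 -0.07087945193052292 7.944813251495361 centroid [[0.0641 0.0002 0.0094]]
far edge x=a*y+b [0.0004 0.0859]
left [-0.0048 -0.0546] -0.05478732307739807
right [0.0044 0.055 ] 0.055152702619855186
```

```bash
cat > low.py <<'E'
from h import *; from plant import *
np.set_printoptions(precision=4,suppress=True)
G=np.array([.5993,.24455]); R=tool(np.radians(-17.05),0,1); r=rpy(R)
off=np.zeros(2)
def st(m):
    o=observe(); print(m,o["eef_pos"],"rotv",(Ro.from_euler('xyz',o["tcp_rot"])*R.inv()).as_rotvec(),"F",o["ft_force"],"M",o["torque"],o["opening"]); return o
move_l([*G,.12],feed=.12,rotation=r); hold(.3); o=st("120")
for z in(.10,.092):
    off+=G-o["eef_pos"][:2]; move_l([*(G+off),z],feed=.05); hold(.3); o=st(z)
h=move_l([*(G+off),.072],feed=.02,max_force=8); o=st(h)
if not h:
    h=move_l([*(G+off),.059],feed=.015,max_force=12); o=st(h)
print(o["time_s"]); snap("low")
E
python3 low.py
```

```text
120 [0.5995 0.2446 0.1204] rotv [ 0.0001 -0.0006  0.    ] F [ 0.013   0.3794 -3.6859] M [-0.069  -0.0345 -0.0164] 0.018890238504794647
0.1 [0.5994 0.2446 0.1004] rotv [ 0.0002 -0.0006 -0.    ] F [ 0.0984  0.2842 -2.7218] M [-0.0078  0.0109  0.0173] 0.01886664437300913
0.092 [0.5992 0.2445 0.0922] rotv [ 0.0001 -0.0003 -0.    ] F [-1.0336 -0.9261 -2.8041] M [ 0.0457 -0.0471 -0.0574] 0.01883093958608944
False [0.5992 0.2445 0.0722] rotv [ 0.0001 -0.0003  0.    ] F [-0.2481 -1.3585 -2.6614] M [-0.0334  0.0316 -0.0008] 0.019096063002189523
True [0.599  0.2445 0.0607] rotv [-0.0001  0.0004  0.0001] F [-0.6759  0.3241  4.1728] M [-0.0863 -0.0011 -0.0518] 0.018967388505091772
20.45
```

```bash
cat > rel.py <<'E'
from h import *; from plant import *
np.set_printoptions(precision=4,suppress=True)
gripper_to(.06); o=observe(); print(o["ft_force"],o["opening"])
e=o["eef_pos"]; move_l([e[0],e[1],.20],feed=.15); move_l([.5993,.2446,.28],feed=.2)
Fy=np.radians(-17.05); yv=np.array([-np.sin(Fy),np.cos(Fy),0])
movep(([.5993,.2446,.30]+.04*yv).tolist(),rpy(tool(Fy,0,1))); hold(.2); p,d,K,T=snap("seat")
W=wcloud(d,K,T); hsv=cv2.cvtColor(p,cv2.COLOR_RGB2HSV); H,S,V=[hsv[...,i].astype(int) for i in range(3)]
near=np.hypot(W[...,0]-.6,W[...,1]-.245)<.12
m=near&(W[...,2]>.044)&(W[...,2]<.066)&(H>12)&(H<36)&(V>130)
P=W[m]; A=np.c_[P[:,:2]-[.6,.245],np.ones(len(P))]; k=np.linalg.lstsq(A,P[:,2],rcond=None)[0]; print("face slope,height",k,len(P))
c,rc,sz,_,dr=outline(m,K,T,[.6,.2455,.052]); print(c,rc,sz,"yaw",np.degrees(np.arctan2(-dr[0],dr[1])))
v=(np.hypot(W[...,0]-.471,W[...,1]-.284)<.05)&(W[...,2]>.08)
c,rc,sz,A,dr=outline(v,K,T,[.47,.283,.088]); print("  valve",c,sz,"ang",np.degrees(np.arctan2(-dr[0],dr[1])))
print(observe()["time_s"]); cv2.imwrite("pics/seatc.png",cv2.resize(p[110:340,120:430,::-1],None,fx=2,fy=2,interpolation=2))
E
python3 rel.py
```

```text
[0.5452 0.2332 0.3841] 0.059825727163794494
face slope,height [ 0.0017 -0.0003  0.0513] 13397
[0.6   0.246 0.052] [0.5999 0.246  0.052 ] [169.2 110.8] yaw -17.13665988216002
  valve [0.4728 0.2855 0.088 ] [56.1 12.5] ang -14.666823897668753
23.1583
```

View pics/seatc.png

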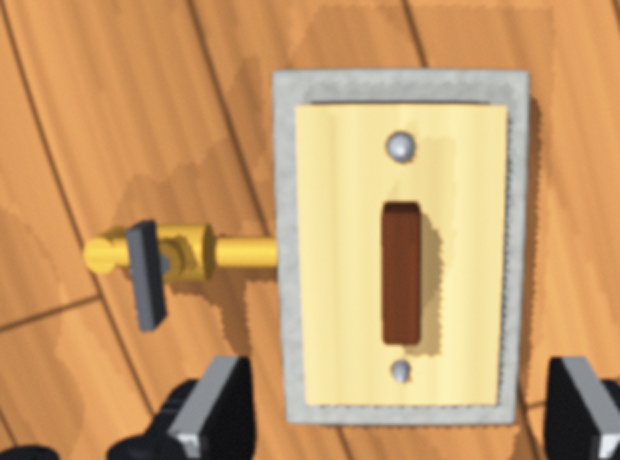

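The crop shows both pins through their holes at (400,146) and (400,371). The plate face sits 12.0 mm above the fixture top, level, so it is seated. Next is the valve.

```bash
cat > valve.py <<'E'
from h import *; from plant import *
np.set_printoptions(precision=4,suppress=True)
V=[.4708,.284]; Fy=np.radians(-17.05); a0=np.radians(-14.4)
R=tool(a0,0,1)
movep([*V,.17],rpy(R)); hold(.2); e=observe()["eef_pos"]; c=2*np.array(V)-e[:2]
h=move_l([*c,.064],feed=.08,max_force=10); o=observe(); print(h,o["eef_pos"])
gripper_to(0,f_grip=30); o=observe(); print("grip",o["opening"],o["grasp_force"],o["ft_force"],o["torque"])
q=np.array(o["q"]); d=Fy+np.pi/4-a0
for f in(.5,1.): set_joints((q-[0,0,0,0,0,d*f]).tolist())
hold(.3); o=observe(); print(o["tcp_rot"],"tool yaw err",np.degrees((Ro.from_euler('xyz',o["tcp_rot"])*tool(Fy+np.pi/4,0,1).inv()).as_rotvec()),o["ft_force"],o["torque"],o["eef_pos"])
gripper_to(.06); e=observe()["eef_pos"]; move_l([e[0],e[1],.2],feed=.12)
yv=np.array([-np.sin(Fy),np.cos(Fy),0])
movep(([.5993,.2446,.30]+.04*yv).tolist(),rpy(tool(Fy,0,1))); hold(.2); p,dd,K,T=snap("fin")
W=wcloud(dd,K,T); v=(np.hypot(W[...,0]-.471,W[...,1]-.284)<.05)&(W[...,2]>.08)
c,rc,sz,A,dr=outline(v,K,T,[.47,.283,.088]); print("valve",c,sz,"ang",np.degrees(np.arctan2(-dr[0],dr[1]))+17.05, observe()["time_s"])
cv2.imwrite("pics/finc.png",cv2.resize(p[110:340,120:430,::-1],None,fx=2,fy=2,interpolation=2))
E
python3 valve.py
```

```text
False [0.4692 0.2839 0.0647]
grip 0.009615731586547672 33.94894419237971 [ 2.0521 -0.6762  1.1841] [-0.1584 -0.2849 -0.0667]
[3.1403 0.0006 2.0571] tool yaw err [ 0.0065 -0.0816 -0.0862] [ 3.1803 -1.0272 -1.0489] [-0.165  -0.4382 -0.051 ] [0.4695 0.2836 0.0643]
valve [0.4727 0.2853 0.088 ] [13.2 54.9] ang 45.51468160073901 30.1
```

View pics/finc.png

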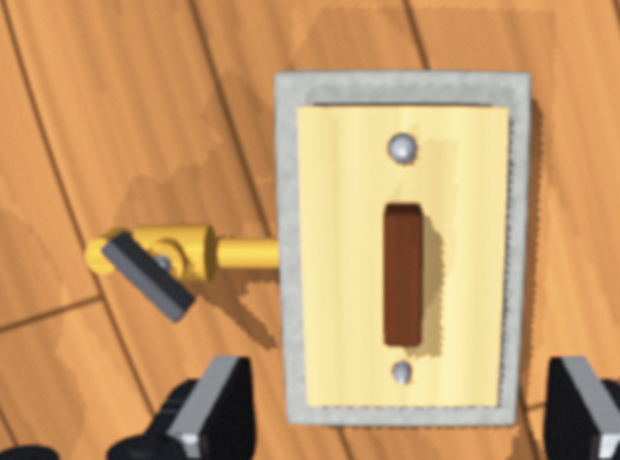

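The handle, at (148,277), has turned counter-clockwise to about 45°. The template is still seated and the gripper is clear.

```bash
python3 -c "
from plant import *
print(job_done())"
```

```text
the job is handed in; nothing more can be done
None
```

The template is seated flush on both pins and released, the valve was then turned to about 45° (last image read 45.5°), and the job was handed in at about 30 s with the gripper clear; the bystanders weren't re-measured.

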